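# Hang a slide carrier on a dipping stand by its slot and lower it into the dish

### The job

Take the steel slide carrier by its black grip and hang it on the dipping stand: slide its open slot sideways over the headed pin until the carrier drops home on the pin, and let go so that it hangs free. Then press the stand's lift down by its black knob until it stops, so that the slides stand in the glass dish. The slides and dish are glass: work gently, keep the carrier upright, and leave the other things on the bench alone.

Things in the scene. Friction and masses are not known exactly. Their poses are not given: they have to be found in the camera images.
- grip (a point): Centre of the black grip on top of the loose steel slide carrier (208 mm tall, about 0.22 kg, upright on its 34 x 50 mm cage). Grip: 10 mm thick (x), 30 mm wide (y), 30 mm tall (z); centre 193 mm above the carrier's underside. Axes are the carrier's: z up, x normal to its flat upright hanger plate (5 mm thick) below the grip, y along the plate towards the slot's open side.
- seat (a point): Point in the carrier's plate where the pin's axis lies when it hangs home, 54 mm straight below grip; same axes. L-shaped slot: a level channel 17 to 25 mm below this point (8 mm high), open to +y, closed 4 mm to -y of this point, where it turns up into a notch 8 mm wide (4 mm either side) with its roof 3 mm above this point. From the channel's closed end the carrier drops 20 mm home.
- lip (a point): Level underside of the lip above the channel, 24 mm to +y of seat, 17 mm below it; same axes. The lip is level from 4 to 36 mm to +y of seat, then a turned-up nose to 46 mm. The jaw under the channel ends at 12 mm; the cage's crossbar (51 mm long) lies 51 mm below seat. Come from the pin's -y side with seat 31 mm above pin_nominal, lower this point onto the pin, then slide to +y.
- pin_nominal (a point): Middle of the window in which the pin is clamped; on the lift of the fixed white stand, 228 mm above the bench with lift 0. Axes: x from pin head to knob, z up. The pin's axis lies along x, up to 8 mm above or below and 5 mm to either side (y) of this point, unmeasured: feel for it. Shank 6 mm thick, 9 mm long, centred here in x; 16 mm head (-x), 17 mm collar (+x), tapered inner faces.
- dish_mid (a point): Centre of the open glass dish on the stand's base, 40 mm above the bench, straight below the pin. Dish 58 mm (x) by 80 mm (y), rim 69 mm above the bench; inside 52 x 74 mm. Axes are the stand's.
- knob_top (a point): Centre of the top of the black round push knob (29 mm in diameter) of the lift, 96 mm to +x of the pin and 36 mm higher than pin_nominal. Pressing straight down on it lowers the lift with the arm and pin.
- lift (a joint): Slide of the stand's lift, m: 0 is fully up, 0.060 fully down at its stop; it starts between 0 and 0.008. A friction brake holds it where it is, also with the carrier hung on it; about 16 N straight down on the knob moves it then.
- marker_black: Bystander: white marker with black cap, 132 mm long, lying behind the carrier. Origin at its underside.
- foam_float: Bystander: round foam tube float, 66 mm, to the right of the carrier. Origin at its underside.
- dish_0: Bystander: petri dish, 90 mm, behind the stand. Origin at its underside.

How it is judged (in metres and radians):
On the way:
1. the carrier hangs home on the pin by its slot, upright and let go, with the lift still up (less than 20 mm down) (z of seat in the frame of pin_nominal between -0.0095 and 0.0095 m and y of seat in the frame of pin_nominal between -0.0065 and 0.0065 m and x of seat in the frame of pin_nominal between -0.004 and 0.004 m and angle between seat's own z axis and vertical below 0.1 rad and contact force between the fingers and carrier below 0.1 N and value of joint lift below 0.02 m), for 0.2 s.
At the end, for the whole second after the job is handed in: The lift is at its lower stop (within 4 mm) and the carrier still hangs home on the pin: seat within 4 mm of pin_nominal along the pin, within 6.5 mm across it and within 9.5 mm in height (the pin itself may be 5 and 8 mm off), within 0.1 rad of upright, at rest and let go (value of joint lift above 0.056 m and z of seat in the frame of pin_nominal between -0.0095 and 0.0095 m and y of seat in the frame of pin_nominal between -0.0065 and 0.0065 m and x of seat in the frame of pin_nominal between -0.004 and 0.004 m and angle between seat's own z axis and vertical below 0.1 rad and linear speed of carrier below 0.03 m/s); the robot touches nothing.
It fails at once if the carrier is pressed against the stand, its pin or its dish with more than 12 N (contact force between carrier and stand above 12 N).
It fails at once if the robot presses on the stand or its lift with more than 30 N (contact force between any of the fingers, the arm and stand above 30 N).
It fails at once if the carrier is tipped by more than 0.5 rad (angle between seat's own z axis and vertical above 0.5 rad).
It fails at once if a bystander is pushed by more than 20 mm (distance of any of marker_black, foam_float, dish_0 from where it was at the start of the episode above 0.02 m).
It also fails if it takes over 72 s, if anything falls off the work surface, if the arm or the gripper's body presses on something with over 40 N, if the wrist force passes 120 N, or if a joint passes its speed limit or range.

### The arm

A 6-joint arm with a two-finger parallel gripper is mounted at the origin on a cart in front of the work surface, level with it; the furniture and walls round the work are solid. World frame = base frame: x ahead of the robot, y to its left, z up, the work surface at z = 0. Lengths are in m, angles in degrees, forces in N, time in s.
With the tool pointing down it reaches from about 0.4 to 0.825 m from the base axis. Payload 7 kg.
Tool frame: the origin (TCP) lies at the very end of the fingers, on their centre line; the grasp point (between the pads) lies 19 mm behind it; z points along the fingers, y is the line along which they close (so a half turn about z gives the same grasp; the last joint's range is limited). The gripper opens to 88 mm and grips with 3 to 60 N. Pads are 19 mm wide; open, the fingers measure 130 mm over their backs; the gripper's body (78 mm by 193 mm) begins 47 mm behind the grasp point.
Start: joints at [84.173, 20.546, 0.682, 0, -70.136, -16.507], TCP at [0.257, 0.624, 0.227] pointing down, gripper open.
Joint ranges: [-176.03, 176.03], [-82.01, 121.73], [-58.28, 71.71], [-173.87, 95.51], [-174.79, -0.11], [-173.66, 173.66]. Speed limits (degrees/s): [136.94, 136.94, 172.46, 180, 180, 180].

### API

Orientations are given as [roll, pitch, yaw] about the fixed x, y, z axes, in that order (R = Rz(yaw) Ry(pitch) Rx(roll)).
In Python, from plant import r gives the robot as it stands. The module is installed in compiled form; this text tells all that it offers.
- The arm moves only by the tool jog_arm, never from a script. Its arguments are lists of equal length, an entry for each row: "travel": the shift along the tool's x, y, z each as a share of 50 cm, from -1 to 1, a list of three; "dr": the turn, a rotation vector about the tool's x, y, z each as a share of 360 degrees, from -1 to 1, a list of three; "claw": the opening, from 0 (shut) to 1 (fully open). A call has exactly 10 rows; each row is the pose to reach, as a shift and turn from the pose commanded when the call began, along the tool's axes at that moment, turning the shorter way round; what a row does not reach only later rows make up. A row lasts 1/8 s, in which the tool goes at most 62.5 mm and 10.7 degrees, less where a joint would pass 70% of its speed; a pose out of reach is approached as far as the arm can. A call with a number of a shift or a turn outside -1 to 1 is refused whole. A call with a gripper value outside its range is refused whole. The fingers move at their own pace and stop on an object; "newtons" is the grip in N (left out, the last holds). Time passes only in rows, so rows that repeat a pose let the fingers close, or fill a call up. It gives the time, the measured TCP pose, the force, the opening and the grip force at its end, in the units of the state.
- r.get_state(): the state, without advancing time (a new reading comes with each control period).
- r.capture(name): name is "scene" or "top"; returns a dict with "pixels" (384x512x3 uint8, red, green, blue), "range_z" (384x512 float32, m along the optical axis (not along the pixel's ray), 0 where there is no reading), "fx", "fy", "cx", "cy" (pixels), "position" and "attitude" of the camera in the world. Camera axes: x right, y up, looking along -z (the intrinsics and any distortion apply to the point x, -y, -z); pixel columns grow to the right and rows downward; lengths in m; the calibration is good to about 2 mm. A picture is of the moment at which its call begins.
- r.close_job(): hands the job in; it is judged then, once.
Trained networks look in the newest picture that a camera, given by its name, has taken for a name from the list of things; names that differ only in an ending like _2 or _b are one class to them, and where a whole thing is asked for, a point or a joint stands for the part that bears it (a point fixed in the world has none). Each returns a list of dicts, best first, with "conf" (0 to 1); they miss things now and then, are a little off and sometimes report something else, mostly with a low value. They report only what shows in the picture. A call takes as long as a camera call.
- r.boxes_of(name, camera): "extent" ([left, top, right, bottom] in pixels, round what is visible of it).
- r.regions_of(name, camera): "pixels" (384x512 bool, what is visible of it) and "extent" ([left, top, right, bottom] in pixels, round what is visible of it).
- r.tip_of(name, camera): "at" ([column, row] in pixels: a listed point, or the origin of a listed thing).
The state is a dict: "time_s": time; "joints": joint angles; "qd": joint speeds; "joint_torque": joint torques, N m; "tcp_pos": TCP position; "eef_rot": TCP orientation; "contact_force": force on the tool from outside, world axes, zero at the start; "moment": the same for the moment, N m; "gripper_width": finger opening in m; "gripper_force": force on a finger pad.
Only numpy, scipy, OpenCV 4.12 (cv2) and the standard library are available. Lean on these libraries where they do the work, as an engineer would, in place of code of your own. Each camera call takes 0.05 s, during which the arm holds its last target. There are 200 camera calls.

## Working session

There is one attempt and no reset: what is moved stays moved. The work goes in short steps, Python scripts to look and compute and a tool call to move; the robot and the scene stay as the last step left them, time stands still between calls to the robot, and variables do not carry over. Pictures are saved under pics/ and viewed, at most 10 in all, crops included, and the job is handed in when it is done.

Besides the shell and the picture viewer there is one more tool, called after ">>>" by a JSON object that holds its "op" and its "data". jog_arm: Moves the arm, as the interface text tells. Its arguments: {"type":"object","properties":{"travel":{"type":"array"},"dr":{"type":"array"},"claw":{"type":"array"},"newtons":{"type":"number"}},"required":["travel","dr","claw"]}

```bash
mkdir -p pics; cat > h.py <<'E'
import numpy as np, cv2
from plant import r
from scipy.spatial.transform import Rotation as R
def att(c):
    a=np.array(c["attitude"],float)
    return a if a.shape==(3,3) else R.from_euler('xyz',a,degrees=True).as_matrix()
def world(c,u,v,z=None):
    if z is None: z=c["range_z"][int(round(v)),int(round(u))]
    p=np.array([(u-c["cx"])/c["fx"]*z,-(v-c["cy"])/c["fy"]*z,-z])
    return att(c)@p+np.array(c["position"])
def cloud(c):
    v,u=np.mgrid[0:384,0:512]; z=c["range_z"]
    p=np.stack([(u-c["cx"])/c["fx"]*z,-(v-c["cy"])/c["fy"]*z,-z],-1)
    return p@att(c).T+np.array(c["position"])
def proj(c,P):
    q=att(c).T@(np.array(P)-np.array(c["position"]))
    return c["cx"]+c["fx"]*q[0]/-q[2], c["cy"]-c["fy"]*q[1]/-q[2]
E
python3 - <<'E'
from h import *
s=r.get_state(); print({k:np.round(v,3) for k,v in s.items()})
for n in("scene","top"):
    c=r.capture(n); print(n,c["position"],c["attitude"],[c[k] for k in("fx","fy","cx","cy")],[k for k in c])
    cv2.imwrite(f"pics/{n}1.png",c["pixels"][:,:,::-1])
    for t in("grip","seat","lip","pin_nominal","dish_mid","knob_top","marker_black","foam_float","dish_0"):
        for d in r.tip_of(t,n)[:2]:
            u,v=d["at"]; print(n,t,round(d["conf"],2),np.round(d["at"],1), np.round(world(c,u,v),3))
E
```

```text
{'time_s': np.float64(0.0), 'joints': array([ 8.4174e+01,  2.0591e+01,  6.3400e-01, -2.2000e-02, -7.0135e+01,
       -1.6508e+01]), 'qd': array([ 0.026,  0.026,  0.037,  0.012, -0.028,  0.033]), 'joint_torque': array([ 0.0000e+00, -5.8272e+01,  2.9307e+01,  6.9970e+00,  7.0000e-03,
       -0.0000e+00]), 'tcp_pos': array([0.256, 0.624, 0.226]), 'eef_rot': array([ 1.79906e+02, -7.00000e-03, -2.23410e+01]), 'contact_force': array([-0.195, -0.264,  0.782]), 'moment': array([-0.07 , -0.002,  0.009]), 'gripper_force': np.float64(0.0), 'gripper_width': np.float64(0.088)}
scene [ 0.11681705 -0.83510006  0.62437113] [ 61.79386903  -0.19471578 -31.51875526] [398.9298205513065, 398.9298205513065, 257.06636058185524, 188.71257218713257] ['pixels', 'range_z', 'fx', 'fy', 'cx', 'cy', 'position', 'attitude']
scene grip 0.82 [261.8 200.9] [ 0.514 -0.21   0.197]
scene seat 0.93 [263.3 226.2] [ 0.627 -0.041 -0.002]
scene lip 0.59 [255.8 222. ] [ 0.512 -0.189  0.133]
scene pin_nominal 0.94 [194.  146.9] [0.492 0.095 0.22 ]
scene dish_mid 0.97 [194.2 204.2] [0.468 0.065 0.065]
scene knob_top 0.83 [222.4
[... 197 characters left out ...]
394566   1.00079388 -90.62703939] [405.5399348974327, 405.5399348974327, 256.5772219665734, 186.55011157666834] ['pixels', 'range_z', 'fx', 'fy', 'cx', 'cy', 'position', 'attitude']
top grip 0.49 [298.8 206.5] [ 0.522 -0.206  0.21 ]
top seat 0.67 [293.5 208.6] [ 0.517 -0.193  0.198]
top lip 0.66 [290.1 209.3] [ 0.522 -0.191  0.079]
top lip 0.32 [196.7 220.6] [0.493 0.106 0.016]
top pin_nominal 0.61 [188.1 218.9] [0.491 0.096 0.221]
top dish_mid 0.8 [196.6 219.8] [0.496 0.108 0.009]
top dish_mid 0.67 [299.8 206.2] [ 0.523 -0.209  0.206]
top knob_top 0.63 [188.9 184.6] [0.581 0.088 0.257]
top foam_float 0.78 [334.1 229.9] [ 0.459 -0.335  0.012]
top dish_0 0.65 [220.6 139.7] [0.758 0.029 0.017]
```

```bash
python3 - <<'E'
import cv2
a=cv2.imread("pics/scene1.png"); cv2.imwrite("pics/scene1c.png",cv2.resize(a[90:350,130:390],None,fx=2.3,fy=2.3,interpolation=cv2.INTER_CUBIC))
a=cv2.imread("pics/top1.png"); cv2.imwrite("pics/top1c.png",cv2.resize(a[110:270,150:360],None,fx=3.5,fy=3.5,interpolation=cv2.INTER_CUBIC))
E
```

```text
(no output)
```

View pics/scene1c.png

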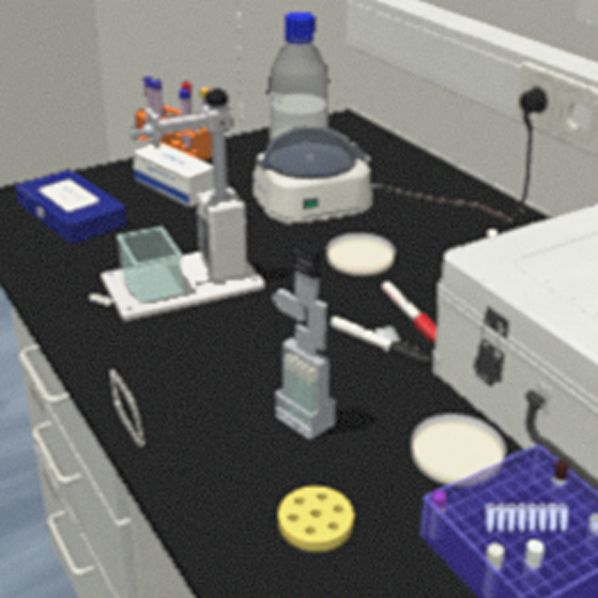

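View pics/top1c.png

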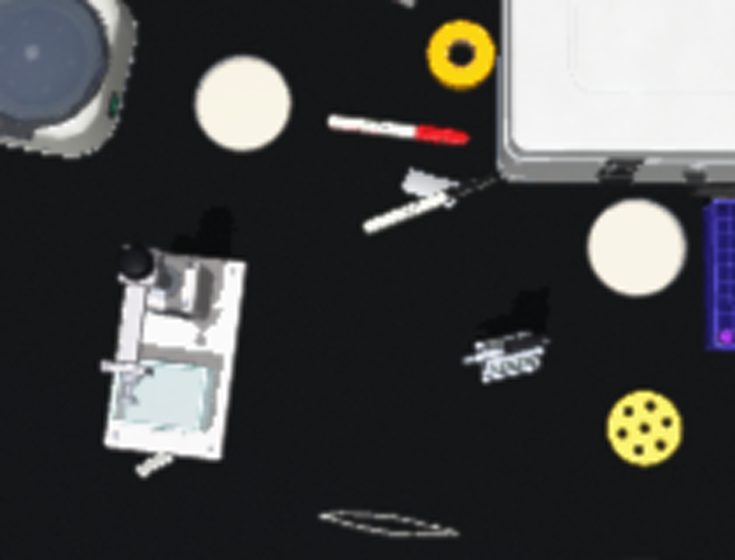

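The scene picture shows the carrier in the centre (grip at crop (307,262)), with its slot lip pointing left towards the stand. The stand, with pin and knob, is at crop (140–220, 95–130). In the top view the carrier is at crop (510,350), and the stand is rotated slightly. Next I'll measure the poses from the depth clouds.

```bash
python3 - <<'E'
from h import *
C={n:r.capture(n) for n in("scene","top")}
W={n:cloud(C[n]) for n in C}
def sel(n,lo,hi):
    P=W[n]; m=np.all((P>lo)&(P<hi),-1)&(C[n]["range_z"]>0); return P[m],C[n]["pixels"][m]
def pca(P):
    m=P[:,:2].mean(0); w,V=np.linalg.eigh(np.cov((P[:,:2]-m).T)); d=V[:,1]; return np.round(m,4),round(np.degrees(np.arctan2(d[1],d[0]))%180,1),np.round(np.sqrt(w),4),len(P)
for n in C:
    print(n)
    for nm,lo,hi in [("gripz",(.47,-.26,.182),(.57,-.15,.23)),("plate",(.47,-.26,.09),(.57,-.12,.175)),("cage",(.45,-.28,.02),(.6,-.12,.08)),
        ("arm",(.46,.06,.20),(.62,.13,.245)),("knob",(.55,.05,.245),(.62,.13,.29)),("pinend",(.46,.06,.20),(.52,.13,.24))]:
        P,c=sel(n,lo,hi)
        if len(P)>4: print(nm,*pca(P),"min",np.round(P.min(0),3),"max",np.round(P.max(0),3))
    # knob dark
    P,c=sel(n,(.55,.04,.24),(.64,.14,.29)); d=P[c.max(1)<70]; print("dark knob",len(d),np.round(d.mean(0),4),np.round(d.min(0),3),np.round(d.max(0),3))
    P,c=sel(n,(.47,-.27,.15),(.58,-.13,.23)); d=P[c.max(1)<70]; print("dark grip",len(d),pca(d),np.round(d.min(0),3),np.round(d.max(0),3))
# stand base: white at z~0.005-0.02
P,c=sel("top",(.38,-.02,.004),(.66,.2,.04)); w=P[(c.min(1)>170)]
print("base",cv2.minAreaRect(w[:,:2].astype(np.float32)),len(w),np.percentile(w[:,2],[5,50,95]))
P,c=sel("top",(.40,.02,.055),(.56,.16,.08)); print("dishrim",len(P),cv2.minAreaRect(P[:,:2].astype(np.float32)))
P,c=sel("top",(.44,-.28,.012),(.6,-.12,.1)); print("cage",cv2.minAreaRect(P[:,:2].astype(np.float32)),len(P))
for n in C:
    a=C[n]["pixels"]; u,v=(int(x) for x in proj(C[n],(.52,-.2,.15))); print(u,v)
    u2,v2=(int(x) for x in proj(C[n],(.53,.095,.22)))
    A=[cv2.resize(a[y-30:y+30,x-32:x+32][:,:,::-1],None,fx=6,fy=6,interpolation=cv2.INTER_NEAREST) for x,y in((u,v),(u2,v2))]
    cv2.imwrite(f"pics/{n}_z.png",np.hstack(A))
E
python3 -c "
import cv2,numpy as np
cv2.imwrite('pics/z.png',cv2.resize(np.vstack([cv2.imread('pics/%s_z.png'%n) for n in('scene','top')]),(640,600)))"
```

```text
scene
gripz [ 0.5166 -0.212 ] 107.5 [0.0025 0.0092] 147 min [ 0.511 -0.224  0.182] max [ 0.525 -0.193  0.208]
plate [ 0.5175 -0.2092] 103.1 [0.0015 0.0165] 442 min [ 0.507 -0.234  0.09 ] max [ 0.527 -0.165  0.175]
cage [ 0.5143 -0.2164] 114.1 [0.0057 0.0157] 467 min [ 0.498 -0.238  0.02 ] max [ 0.54  -0.184  0.079]
arm [0.5403 0.089 ] 170.1 [0.007  0.0365] 395 min [0.473 0.071 0.201] max [0.595 0.117 0.245]
knob [0.5782 0.0854] 159.0 [0.0058 0.0074] 53 min [0.567 0.074 0.246] max [0.592 0.099 0.257]
pinend [0.4981 0.0953] 174.4 [0.0086 0.0116] 134 min [0.473 0.083 0.201] max [0.519 0.117 0.24 ]
dark knob 50 [0.5756 0.0827 0.2489] [0.566 0.074 0.241] [0.586 0.091 0.257]
dark grip 165 (array([ 0.5167, -0.2122]), np.float64(108.1), array([0.0025, 0.0092]), 165) [ 0.511 -0.224  0.154] [ 0.525 -0.193  0.208]
top
gripz [ 0.5189 -0.2079] 104.3 [0.0031 0.009 ] 46 min [ 0.512 -0.224  0.187] max [ 0.527 -0.194  0.213]
plate [ 0.5141 -0.1909] 100.2 [0.0023 0.0197] 37 min [ 0.507 -0.232  0.09 ] max [ 0.524 -0.163  0.156]
cage [ 0.5163 -0.2063] 99.9 [0.0126 0.0157] 74 min [ 0.498 -0.235  0.022] m
[... 220 characters left out ...]
[0.4989 0.0988] 1.9 [0.0068 0.0127] 85 min [0.474 0.084 0.204] max [0.518 0.117 0.24 ]
dark knob 83 [0.5815 0.0897 0.2546] [0.569 0.077 0.246] [0.593 0.105 0.259]
dark grip 38 (array([ 0.5194, -0.2078]), np.float64(105.0), array([0.0028, 0.0091]), 38) [ 0.512 -0.221  0.197] [ 0.527 -0.194  0.213]
base ((0.5171135663986206, 0.09909877181053162), (0.10723626613616943, 0.19682113826274872), 82.84864807128906) 975 [0.00780809 0.01282505 0.01859517]
dishrim 114 ((0.5097815990447998, 0.10013587772846222), (0.08106803148984909, 0.1056855246424675), 82.60472869873047)
cage ((0.5193812847137451, -0.20831656455993652), (0.03492369130253792, 0.05091419816017151), 12.306760787963867) 115
261 216
294 208
```

View pics/z.png

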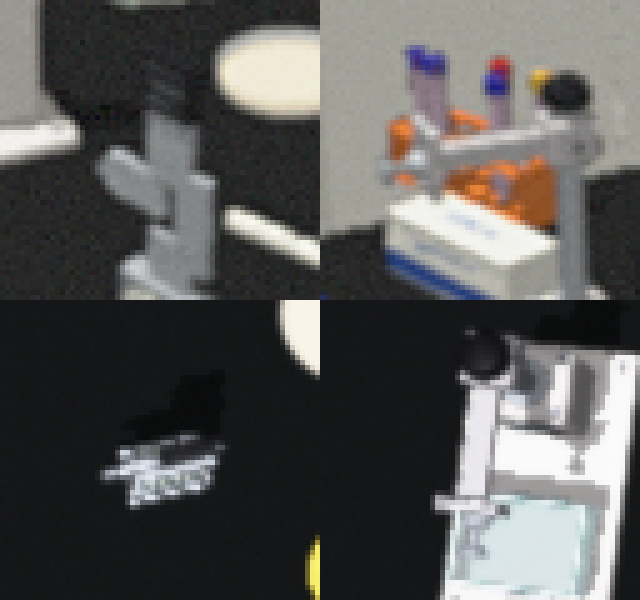

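The crops confirm the lip and nose point towards world +y, and that the pin is on the near (-x) end of the stand's arm. I'll refine the positions using the known heights.

```bash
cat >> h.py <<'E'
def atz(c,u,v,Z):
    d=att(c)@np.array([(u-c["cx"])/c["fx"],-(v-c["cy"])/c["fy"],-1.]); o=np.array(c["position"])
    return o+d*(Z-o[2])/d[2]
E
python3 - <<'E'
from h import *
H=dict(grip=.193,seat=.139,lip=.122,pin_nominal=.224,dish_mid=.04,knob_top=.26)
ax=np.radians(-7.2); e=np.array([np.cos(ax),np.sin(ax)]); f=np.array([-e[1],e[0]])
for k in range(3):
  for n in("scene","top"):
    c=r.capture(n); o=[]
    for t,z in H.items():
        for d in r.tip_of(t,n)[:1]: o.append((t,round(d["conf"],2),np.round(atz(c,*d["at"],z)[:2],4).tolist()))
    print(n,o)
    if k==0:
        W=cloud(c)
        P=W.reshape(-1,3);m=(abs(P[:,0]-.53)<.09)&(abs(P[:,1]-.095)<.06)&(P[:,2]>.19)&(P[:,2]<.3);P=P[m]
        s=(P[:,:2]-[.5815,.0897]);a=s@e;b=s@f
        for lo in range(-115,25,5):
            q=(a*1000>=lo)&(a*1000<lo+5)
            if q.sum()>1: print(lo,q.sum(),"y %.1f..%.1f"%(b[q].min()*1e3,b[q].max()*1e3),"z %.1f..%.1f"%(P[q,2].min()*1e3,P[q,2].max()*1e3))
E
```

```text
scene [('grip', 0.68, [0.5236, -0.2029]), ('seat', 0.56, [0.5191, -0.2211]), ('lip', 0.91, [0.5163, -0.1787]), ('pin_nominal', 0.92, [0.4839, 0.0926]), ('dish_mid', 0.74, [0.489, 0.1012]), ('knob_top', 0.63, [0.5738, 0.105])]
-110 10 y -9.4..-0.7 z 213.3..226.9
-105 6 y -10.4..-2.6 z 212.3..226.4
-100 7 y -6.2..0.6 z 217.1..221.2
-95 7 y -7.6..-0.5 z 214.1..224.6
-90 11 y -10.5..4.1 z 213.2..226.5
-85 53 y -19.0..14.7 z 200.4..242.3
-80 19 y -16.4..18.6 z 200.4..239.6
-75 7 y -7.9..6.6 z 217.6..226.3
-70 15 y -9.0..3.6 z 215.3..228.2
-65 8 y -7.0..-1.3 z 214.2..227.7
-60 12 y -6.7..8.0 z 216.8..227.8
-55 11 y -7.2..1.2 z 214.9..228.6
-50 10 y -6.4..0.2 z 214.5..227.9
-45 12 y -7.4..7.6 z 212.7..226.9
-40 12 y -7.3..7.1 z 216.0..228.7
-35 10 y -7.3..6.9 z 215.5..227.6
-30 9 y -8.2..-0.4 z 215.1..227.7
-25 12 y -7.5..6.5 z 213.5..228.0
-20 21 y -10.6..12.8 z 212.5..248.1
-15 44 y -15.8..13.4 z 208.4..257.0
-10 40 y -14.3..11.8 z 192.1..256.3
-5 48 y -18.1..7.2 z 190.2..255.9
0 40 y -15.7..9.2 z 191.0..256.2
5 31 y -17.8..5.2 z 208.9..255.2
10 13 y -13.0..3.3 z 212.8..240.2
top [('grip'
[... 1166 characters left out ...]
 0.75, [0.4785, 0.0918]), ('dish_mid', 0.67, [0.4854, 0.1007]), ('knob_top', 0.85, [0.5826, 0.1006])]
top [('grip', 0.58, [0.5168, -0.216]), ('lip', 0.75, [0.5136, -0.1806]), ('pin_nominal', 0.92, [0.487, 0.1015]), ('dish_mid', 0.72, [0.4972, 0.1057])]
scene [('grip', 0.97, [0.5237, -0.2065]), ('seat', 0.84, [0.5133, -0.2162]), ('lip', 0.7, [0.5156, -0.1904]), ('pin_nominal', 0.61, [0.4894, 0.1007]), ('dish_mid', 0.9, [0.4881, 0.0977]), ('knob_top', 0.79, [0.5619, 0.0625])]
top [('grip', 0.75, [0.5147, -0.2012]), ('seat', 0.75, [0.5205, -0.2092]), ('lip', 0.64, [0.5155, -0.1907]), ('pin_nominal', 0.85, [0.488, 0.0982]), ('dish_mid', 0.6, [0.4953, 0.1038]), ('knob_top', 0.6, [0.594, 0.0871])]
```

>>> {"op": "jog_arm", "data": {"travel": [[0,0,-0.12],[0.08,0.1,-0.2],[0.16,0.19,-0.2],[0.24,0.29,-0.2],[0.32,0.38,-0.2],[0.4,0.48,-0.2],[0.48,0.57,-0.2],[0.559,0.67,-0.2],[0.559,0.67,-0.2],[0.559,0.67,-0.2]], "dr": [[0,0,0],[0,0,0.01],[0,0,0.02],[0,0,0.03],[0,0,0.04],[0,0,0.05],[0,0,0.065],[0,0,0.077],[0,0,0.077],[0,0,0.077]], "claw": [1,1,1,1,1,1,1,1,1,1]}}

```text
time_s: 4.45
tcp_pos: [0.3879, 0.2078, 0.3269]
eef_rot: [-179.9, 0.0, -50.1]
contact_force: [0.3, -0.1, -0.8]
gripper_width: 0.0878
gripper_force: 0.0
```

>>> {"op": "jog_arm", "data": {"travel": [[0.1,0.04,0],[0.2,0.08,0],[0.31,0.13,0],[0.42,0.17,0],[0.52,0.21,0],[0.62,0.26,0],[0.72,0.3,0],[0.806,0.334,0],[0.806,0.334,0.08],[0.806,0.334,0.16]], "dr": [[0,0,0.01],[0,0,0.02],[0,0,0.03],[0,0,0.04],[0,0,0.05],[0,0,0.06],[0,0,0.07],[0,0,0.075],[0,0,0.075],[0,0,0.075]], "claw": [1,1,1,1,1,1,1,1,1,1]}}

```text
time_s: 5.7
tcp_pos: [0.5197, -0.2073, 0.2449]
eef_rot: [180.0, 0.0, -77.0]
contact_force: [0.4, 0.1, -0.3]
gripper_width: 0.0878
gripper_force: 0.0
```

>>> {"op": "jog_arm", "data": {"travel": [[0,0,0.05],[0,0,0.1],[0,0,0.13],[0,0,0.142],[0,0,0.142],[0,0,0.142],[0,0,0.142],[0,0,0.142],[0,0,0.142],[0,0,0.142]], "dr": [[0,0,0],[0,0,0],[0,0,0],[0,0,0],[0,0,0],[0,0,0],[0,0,0],[0,0,0],[0,0,0],[0,0,0]], "claw": [0.6,0.5,0.4,0.3,0.25,0.2,0.15,0.1,0.0,0.0], "newtons": 25}}

```text
time_s: 6.95
tcp_pos: [0.5186, -0.208, 0.1759]
eef_rot: [-180.0, -0.0, -77.1]
contact_force: [0.2, -0.1, 2.2]
gripper_width: 0.0097
gripper_force: 25.0
```

```bash
python3 - <<'E'
from h import *
s=r.get_state(); print(s["gripper_width"],s["gripper_force"],s["tcp_pos"],s["contact_force"])
c=r.capture("scene"); a=c["pixels"][130:290,180:340,::-1]
cv2.imwrite("pics/grasp.png",cv2.resize(a,None,fx=3.5,fy=3.5,interpolation=cv2.INTER_CUBIC))
E
```

```text
0.009734831753453226 24.99492108821869 [ 0.51861422 -0.20804156  0.1758637 ] [ 0.24935574 -0.09927965  2.23925301]
```

View pics/grasp.png

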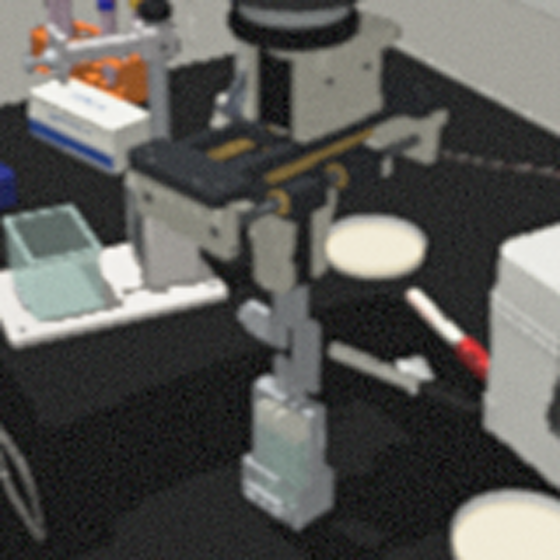

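The pads sit squarely on the black grip (crop (290,250)) and the carrier is upright. Lifting it now and carrying it towards the stand.

>>> {"op": "jog_arm", "data": {"travel": [[0,0,-0.03],[0,0,-0.1],[0,0,-0.18],[-0.04,-0.004,-0.252],[-0.12,-0.012,-0.252],[-0.2,-0.02,-0.252],[-0.28,-0.029,-0.252],[-0.36,-0.037,-0.252],[-0.42,-0.043,-0.252],[-0.46,-0.048,-0.252]], "dr": [[0,0,0],[0,0,0],[0,0,0],[0,0,0.005],[0,0,0.015],[0,0,0.025],[0,0,0.035],[0,0,0.045],[0,0,0.053],[0,0,0.056]], "claw": [0,0,0,0,0,0,0,0,0,0]}}

```text
time_s: 8.25
tcp_pos: [0.4899, 0.0229, 0.3024]
eef_rot: [-180.0, 0.0, -97.2]
contact_force: [0.2, 0.5, -2.2]
gripper_width: 0.0098
gripper_force: 25.0
```

```bash
cat > st.py <<'E'
from h import *
psi=np.radians(-7.2); e=np.array([np.cos(psi),np.sin(psi),0]); f=np.array([-e[1],e[0],0])
PN=np.array([.4863,.1018,.224])
s=r.get_state(); t=np.array(s["tcp_pos"]); 
d=t-[0,0,.0369]-PN; print("seat rel pin_nom mm",np.round(1e3*np.array([d@e,d@f,d[2]]),2),"rot",np.round(s["eef_rot"],2))
F=np.array(s["contact_force"]); print("F stand",np.round([F@e,F@f,F[2]],2),"M",np.round(s["moment"],3),"w",s["gripper_width"],"t",s["time_s"])
E
python3 st.py
```

```text
seat rel pin_nom mm [ 13.42 -77.84  41.47] rot [-1.7998e+02  3.0000e-02 -9.7210e+01]
F stand [ 0.18  0.5  -2.17] M [ 0.072 -0.087 -0.011] w 0.009760183791006242 t 8.25
```

>>> {"op": "jog_arm", "data": {"travel": [[-0.01,0.004,0],[-0.02,0.01,0],[-0.035,0.016,0],[-0.05,0.022,0],[-0.06,0.026,0],[-0.066,0.0268,0],[-0.066,0.0268,0],[-0.066,0.0268,0],[-0.066,0.0268,0],[-0.066,0.0268,0]], "dr": [[0,0,0],[0,0,0],[0,0,0],[0,0,0],[0,0,0],[0,0,0],[0,0,0],[0,0,0],[0,0,0],[0,0,0]], "claw": [0,0,0,0,0,0,0,0,0,0]}}

```text
time_s: 9.5
tcp_pos: [0.4812, 0.0559, 0.3015]
eef_rot: [180.0, -0.0, -97.2]
contact_force: [0.9, -0.3, -1.3]
gripper_width: 0.0097
gripper_force: 25.0
```

```bash
python3 st.py; python3 - <<'E'
from h import *
psi=np.radians(-7.2); e=np.array([np.cos(psi),np.sin(psi),0]); f=np.array([-e[1],e[0],0]); PN=np.array([.4863,.1018,.224])
c=r.capture("scene"); D=cloud(c)-PN; A,B,Z=D@e*1e3,D@f*1e3,D[...,2]*1e3
def show(nm,m): 
    print(nm,m.sum(), "a pct",np.round(np.percentile(A[m],[2,25,50,75,98]),1),"b",np.round(np.percentile(B[m],[2,50,98]),1),"z",np.round(np.percentile(Z[m],[2,50,98]),1))
ok=(c["range_z"]>0)
m=ok&(abs(A)<15)&(B>-75)&(B<-25)&(Z>-15)&(Z<70); show("plate",m)
m2=m&(B<-50)&(Z>10)&(Z<55);show("plate mid",m2)
m=ok&(A>-25)&(A<18)&(B>-20)&(B<25)&(Z>-25)&(Z<25); show("pin region",m)
for lo in range(-20,18,3):
    q=m&(A>=lo)&(A<lo+3)
    if q.sum(): print(lo,q.sum(),np.round([B[q].min(),B[q].max(),Z[q].min(),Z[q].max()],1))
u,v=map(int,proj(c,PN+[0,-.02,0.01])); cv2.imwrite("pics/pre.png",cv2.resize(c["pixels"][v-50:v+50,u-60:u+60,::-1],None,fx=6,fy=6,interpolation=cv2.INTER_CUBIC))
E
```

```text
seat rel pin_nom mm [  0.68 -46.16  40.64] rot [180.    -0.   -97.22]
F stand [ 0.92 -0.21 -1.34] M [ 0.101 -0.032 -0.022] w 0.009657953654728147 t 9.5
plate 189 a pct [-5.8 -2.1 -1.5  0.1  5.3] b [-72.4 -58.6 -27.6] z [-14.2  24.6  67.1]
plate mid 67 a pct [-2.7 -1.8 -1.4  0.5  3.1] b [-72.3 -67.2 -53.1] z [11.9 34.  53.7]
pin region 37 a pct [-11.8  -9.4  -1.8   4.5  14.7] b [-17.4  -2.9  12.1] z [-13.7  -2.8  24. ]
-14 5 [-7.9 -1.  -9.5  0.1]
-11 10 [-11.7   2.2 -10.5   1.4]
-8 1 [-6.9 -6.9  0.9  0.9]
-5 2 [-3.1 -2.6 -6.8 -4.2]
-2 5 [-18.7   1.1  -6.8  24.8]
1 3 [-4.  -1.5 -8.1 -2.7]
4 6 [ -5.7   2.  -10.3   1.1]
7 1 [-2.7 -2.7  2.6  2.6]
10 2 [-2.5 14.5 -1.6  2. ]
13 2 [-16.9  11.2 -22.1  -0.7]
```

View pics/pre.png

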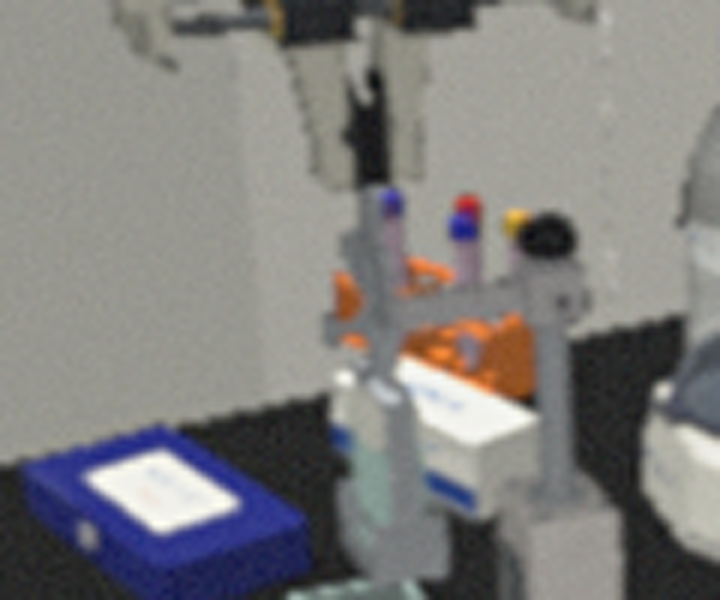

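The plate's face is at a≈-2 mm, lined up between the head and collar (pin at crop (345,325)). The pin appears to be about 2–3 mm to -y of nominal and 5 mm below it. Moving above it and then feeling downward.

>>> {"op": "jog_arm", "data": {"travel": [[-0.01,0.0014,0],[-0.02,0.0014,0],[-0.03,0.0014,0],[-0.037,0.0014,0],[-0.04,0.0014,0],[-0.04,0.0014,0.008],[-0.04,0.0014,0.016],[-0.04,0.0014,0.022],[-0.04,0.0014,0.0256],[-0.04,0.0014,0.0256]], "dr": [[0,0,0],[0,0,0],[0,0,0],[0,0,0],[0,0,0],[0,0,0],[0,0,0],[0,0,0],[0,0,0],[0,0,0]], "claw": [0,0,0,0,0,0,0,0,0,0]}}

```text
time_s: 10.8
tcp_pos: [0.483, 0.0759, 0.2887]
eef_rot: [180.0, -0.0, -97.2]
contact_force: [-1.0, -0.1, -2.5]
gripper_width: 0.0097
gripper_force: 25.0
```

```bash
python3 st.py; sleep 0; python3 st.py
```

```text
seat rel pin_nom mm [ -0.06 -26.11  27.76] rot [ 1.7999e+02 -1.0000e-02 -9.7220e+01]
F stand [-0.92 -0.26 -2.46] M [ 0.068 -0.08   0.052] w 0.00971318665048848 t 10.8
seat rel pin_nom mm [ -0.06 -26.11  27.76] rot [ 1.7999e+02 -1.0000e-02 -9.7220e+01]
F stand [-0.92 -0.26 -2.46] M [ 0.068 -0.08   0.052] w 0.00971318665048848 t 10.8
```

>>> {"op": "jog_arm", "data": {"travel": [[0,0,0.002],[0,0,0.004],[0,0,0.006],[0,0,0.008],[0,0,0.01],[0,0,0.011],[0,0,0.012],[0,0,0.012],[0,0,0.012],[0,0,0.012]], "dr": [[0,0,0],[0,0,0],[0,0,0],[0,0,0],[0,0,0],[0,0,0],[0,0,0],[0,0,0],[0,0,0],[0,0,0]], "claw": [0,0,0,0,0,0,0,0,0,0]}}

```text
time_s: 12.05
tcp_pos: [0.483, 0.076, 0.2828]
eef_rot: [-180.0, 0.0, -97.2]
contact_force: [1.0, -0.5, -2.8]
gripper_width: 0.0098
gripper_force: 25.0
```

>>> {"op": "jog_arm", "data": {"travel": [[0,0,0.0005],[0,0,0.001],[0,0,0.0015],[0,0,0.002],[0,0,0.0025],[0,0,0.003],[0,0,0.0035],[0,0,0.004],[0,0,0.004],[0,0,0.004]], "dr": [[0,0,0],[0,0,0],[0,0,0],[0,0,0],[0,0,0],[0,0,0],[0,0,0],[0,0,0],[0,0,0],[0,0,0]], "claw": [0,0,0,0,0,0,0,0,0,0]}}

```text
time_s: 13.3
tcp_pos: [0.483, 0.0759, 0.2808]
eef_rot: [-180.0, -0.0, -97.2]
contact_force: [0.2, 0.5, -2.1]
gripper_width: 0.01
gripper_force: 25.0
```

>>> {"op": "jog_arm", "data": {"travel": [[0,0,0.0005],[0,0,0.001],[0,0,0.0015],[0,0,0.002],[0,0,0.0025],[0,0,0.003],[0,0,0.0035],[0,0,0.004],[0,0,0.004],[0,0,0.004]], "dr": [[0,0,0],[0,0,0],[0,0,0],[0,0,0],[0,0,0],[0,0,0],[0,0,0],[0,0,0],[0,0,0],[0,0,0]], "claw": [0,0,0,0,0,0,0,0,0,0]}}

```text
time_s: 14.55
tcp_pos: [0.483, 0.076, 0.2788]
eef_rot: [180.0, 0.0, -97.2]
contact_force: [-0.4, 0.0, -1.7]
gripper_width: 0.0099
gripper_force: 25.0
```

>>> {"op": "jog_arm", "data": {"travel": [[0,0,0.0005],[0,0,0.001],[0,0,0.0015],[0,0,0.002],[0,0,0.0025],[0,0,0.003],[0,0,0.003],[0,0,0.003],[0,0,0.003],[0,0,0.003]], "dr": [[0,0,0],[0,0,0],[0,0,0],[0,0,0],[0,0,0],[0,0,0],[0,0,0],[0,0,0],[0,0,0],[0,0,0]], "claw": [0,0,0,0,0,0,0,0,0,0]}}

```text
time_s: 15.8
tcp_pos: [0.483, 0.076, 0.2773]
eef_rot: [-180.0, 0.0, -97.2]
contact_force: [0.4, 0.5, -2.5]
gripper_width: 0.01
gripper_force: 25.0
```

```bash
python3 st.py
```

```text
seat rel pin_nom mm [ -0.05 -26.04  16.36] rot [-180.      0.    -97.21]
F stand [ 0.29  0.56 -2.48] M [ 0.045 -0.003  0.067] w 0.009954798273215859 t 15.8
```

>>> {"op": "jog_arm", "data": {"travel": [[0,0,0.0005],[0,0,0.001],[0,0,0.0015],[0,0,0.002],[0,0,0.0025],[0,0,0.003],[0,0,0.003],[0,0,0.003],[0,0,0.003],[0,0,0.003]], "dr": [[0,0,0],[0,0,0],[0,0,0],[0,0,0],[0,0,0],[0,0,0],[0,0,0],[0,0,0],[0,0,0],[0,0,0]], "claw": [0,0,0,0,0,0,0,0,0,0]}}

```text
time_s: 17.05
tcp_pos: [0.4832, 0.0759, 0.2761]
eef_rot: [-180.0, 0.0, -97.2]
contact_force: [-2.1, -0.7, 5.4]
gripper_width: 0.01
gripper_force: 25.0
```

```bash
python3 st.py
```

```text
seat rel pin_nom mm [  0.13 -26.07  15.2 ] rot [-179.97    0.    -97.21]
F stand [-1.97 -0.99  5.4 ] M [-0.093  0.678  0.086] w 0.01003797089671302 t 17.05
```

Contact: the lip is on the pin at seat z ≈ 15.2 mm, agreeing with vision. I'll ease off to mid-channel and slide along +y.

>>> {"op": "jog_arm", "data": {"travel": [[0,0,-0.0024],[0,0.0006,-0.0024],[-0.002,0.0008,-0.0024],[-0.005,0.0008,-0.0024],[-0.008,0.0008,-0.0024],[-0.011,0.0008,-0.0024],[-0.014,0.0008,-0.0024],[-0.015,0.0008,-0.0024],[-0.015,0.0008,-0.0024],[-0.015,0.0008,-0.0024]], "dr": [[0,0,0],[0,0,0],[0,0,0],[0,0,0],[0,0,0],[0,0,0],[0,0,0],[0,0,0],[0,0,0],[0,0,0]], "claw": [0,0,0,0,0,0,0,0,0,0]}}

```text
time_s: 18.3
tcp_pos: [0.4836, 0.0834, 0.277]
eef_rot: [-180.0, 0.0, -97.2]
contact_force: [-0.2, -0.0, -3.0]
gripper_width: 0.0098
gripper_force: 25.0
```

```bash
python3 st.py
```

```text
seat rel pin_nom mm [ -0.43 -18.56  16.08] rot [-180.      0.    -97.22]
F stand [-0.17 -0.03 -3.02] M [ 0.074 -0.043 -0.   ] w 0.009792996932049344 t 18.3
```

>>> {"op": "jog_arm", "data": {"travel": [[-0.001,0,0],[-0.002,0,0],[-0.003,0,0],[-0.004,0,0],[-0.005,0,0],[-0.006,0,0],[-0.006,0,0],[-0.006,0,0],[-0.006,0,0],[-0.006,0,0]], "dr": [[0,0,0],[0,0,0],[0,0,0],[0,0,0],[0,0,0],[0,0,0],[0,0,0],[0,0,0],[0,0,0],[0,0,0]], "claw": [0,0,0,0,0,0,0,0,0,0]}}

```text
time_s: 19.55
tcp_pos: [0.4839, 0.0864, 0.277]
eef_rot: [-180.0, 0.0, -97.2]
contact_force: [0.5, -0.0, -2.5]
gripper_width: 0.0099
gripper_force: 25.0
```

```bash
python3 st.py
```

```text
seat rel pin_nom mm [ -0.43 -15.55  16.07] rot [-180.      0.    -97.21]
F stand [ 0.47  0.01 -2.52] M [ 0.069 -0.034  0.027] w 0.009891681820489792 t 19.55
```

Free, so I'll slide on to y ≈ -8.

>>> {"op": "jog_arm", "data": {"travel": [[-0.002,0,0],[-0.004,0,0],[-0.006,0,0],[-0.008,0,0],[-0.01,0,0],[-0.012,0,0],[-0.014,0,0],[-0.015,0,0],[-0.015,0,0],[-0.015,0,0]], "dr": [[0,0,0],[0,0,0],[0,0,0],[0,0,0],[0,0,0],[0,0,0],[0,0,0],[0,0,0],[0,0,0],[0,0,0]], "claw": [0,0,0,0,0,0,0,0,0,0]}}

```text
time_s: 20.8
tcp_pos: [0.4849, 0.0939, 0.277]
eef_rot: [-180.0, 0.0, -97.2]
contact_force: [-0.5, -0.4, -2.3]
gripper_width: 0.0096
gripper_force: 25.0
```

```bash
python3 st.py
```

```text
seat rel pin_nom mm [-0.44 -8.07 16.06] rot [-180.      0.    -97.21]
F stand [-0.4  -0.46 -2.28] M [ 0.07  -0.064 -0.004] w 0.009597090185578864 t 20.8
```

>>> {"op": "jog_arm", "data": {"travel": [[-0.001,0,0],[-0.002,0,0],[-0.003,0,0],[-0.004,0,0],[-0.005,0,0],[-0.005,0,0.0007],[-0.005,0,0.0014],[-0.005,0,0.0021],[-0.005,0,0.0021],[-0.005,0,0.0021]], "dr": [[0,0,0],[0,0,0],[0,0,0],[0,0,0],[0,0,0],[0,0,0],[0,0,0],[0,0,0],[0,0,0],[0,0,0]], "claw": [0,0,0,0,0,0,0,0,0,0]}}

```text
time_s: 22.05
tcp_pos: [0.4853, 0.0964, 0.2762]
eef_rot: [-180.0, 0.0, -97.2]
contact_force: [-0.5, 0.4, 2.9]
gripper_width: 0.0095
gripper_force: 25.0
```

```bash
python3 st.py
```

```text
seat rel pin_nom mm [-0.3  -5.52 15.33] rot [-1.7997e+02  1.0000e-02 -9.7210e+01]
F stand [-0.59  0.37  2.88] M [0.116 0.447 0.003] w 0.009517756022434322 t 22.05
```

>>> {"op": "jog_arm", "data": {"travel": [[-0.0004,0,0],[-0.0008,0,0],[-0.0012,0,0],[-0.0016,0,0],[-0.002,0,0],[-0.0024,0,0],[-0.0024,0,0],[-0.0024,0,0],[-0.0024,0,0],[-0.0024,0,0]], "dr": [[0,0,0],[0,0,0],[0,0,0],[0,0,0],[0,0,0],[0,0,0],[0,0,0],[0,0,0],[0,0,0],[0,0,0]], "claw": [0,0,0,0,0,0,0,0,0,0]}}

```text
time_s: 23.3
tcp_pos: [0.4853, 0.0969, 0.2761]
eef_rot: [-180.0, -0.1, -97.2]
contact_force: [-1.0, -3.5, 5.7]
gripper_width: 0.0098
gripper_force: 25.0
```

```bash
python3 st.py
```

```text
seat rel pin_nom mm [-0.38 -4.97 15.23] rot [-1.7999e+02 -6.0000e-02 -9.7220e+01]
F stand [-0.59 -3.61  5.68] M [-1.529  0.426  0.007] w 0.009796055304473719 t 23.3
```

>>> {"op": "jog_arm", "data": {"travel": [[0,0,-0.001],[0,0,-0.0021],[-0.0005,0,-0.0021],[-0.0012,0,-0.0021],[-0.0012,0,-0.0021],[-0.0012,0,-0.0014],[-0.0012,0,-0.0007],[-0.0012,0,0],[-0.0012,0,0],[-0.0012,0,0]], "dr": [[0,0,0],[0,0,0],[0,0,0],[0,0,0],[0,0,0],[0,0,0],[0,0,0],[0,0,0],[0,0,0],[0,0,0]], "claw": [0,0,0,0,0,0,0,0,0,0]}}

```text
time_s: 24.55
tcp_pos: [0.4854, 0.0981, 0.2761]
eef_rot: [-180.0, 0.0, -97.2]
contact_force: [-1.6, 0.3, 0.1]
gripper_width: 0.0098
gripper_force: 25.0
```

```bash
python3 st.py
```

```text
seat rel pin_nom mm [-0.4  -3.74 15.17] rot [-1.7999e+02  1.0000e-02 -9.7210e+01]
F stand [-1.65  0.11  0.15] M [ 0.175  0.193 -0.015] w 0.009769256955320757 t 24.55
```

>>> {"op": "jog_arm", "data": {"travel": [[0,0,-0.001],[0,0,-0.0018],[-0.001,0,-0.0018],[-0.002,0,-0.0018],[-0.002,0,-0.0018],[-0.002,0,-0.001],[-0.002,0,-0.0003],[-0.002,0,0.0003],[-0.002,0,0.0003],[-0.002,0,0.0003]], "dr": [[0,0,0],[0,0,0],[0,0,0],[0,0,0],[0,0,0],[0,0,0],[0,0,0],[0,0,0],[0,0,0],[0,0,0]], "claw": [0,0,0,0,0,0,0,0,0,0]}}

```text
time_s: 25.8
tcp_pos: [0.4855, 0.0992, 0.2758]
eef_rot: [-180.0, 0.0, -97.2]
contact_force: [-0.1, 0.2, -1.7]
gripper_width: 0.01
gripper_force: 25.0
```

```bash
python3 st.py
```

```text
seat rel pin_nom mm [-0.42 -2.72 14.92] rot [-180.      0.    -97.21]
F stand [-0.09  0.22 -1.72] M [ 0.153 -0.077 -0.047] w 0.01004029411840249 t 25.8
```

No contact now, so the pin is under the notch. I'll centre by 0.4 mm and descend a little as a check.

>>> {"op": "jog_arm", "data": {"travel": [[-0.0004,0,0],[-0.0008,0,0],[-0.0008,0,0.0004],[-0.0008,0,0.0008],[-0.0008,0,0.0012],[-0.0008,0,0.0016],[-0.0008,0,0.002],[-0.0008,0,0.002],[-0.0008,0,0.002],[-0.0008,0,0.002]], "dr": [[0,0,0],[0,0,0],[0,0,0],[0,0,0],[0,0,0],[0,0,0],[0,0,0],[0,0,0],[0,0,0],[0,0,0]], "claw": [0,0,0,0,0,0,0,0,0,0]}}

```text
time_s: 27.05
tcp_pos: [0.4857, 0.0996, 0.2749]
eef_rot: [-180.0, 0.0, -97.2]
contact_force: [-0.4, 1.3, 0.9]
gripper_width: 0.0097
gripper_force: 25.0
```

```bash
python3 st.py
```

```text
seat rel pin_nom mm [-0.36 -2.25 13.97] rot [-1.7999e+02  1.0000e-02 -9.7210e+01]
F stand [-0.56  1.19  0.9 ] M [ 0.521 -0.125 -0.036] w 0.009734055865301525 t 27.05
```

>>> {"op": "jog_arm", "data": {"travel": [[-0.0006,0,0],[-0.0012,0,0],[-0.0012,0,0.0004],[-0.0012,0,0.0008],[-0.0012,0,0.0012],[-0.0012,0,0.0016],[-0.0012,0,0.002],[-0.0012,0,0.002],[-0.0012,0,0.002],[-0.0012,0,0.002]], "dr": [[0,0,0],[0,0,0],[0,0,0],[0,0,0],[0,0,0],[0,0,0],[0,0,0],[0,0,0],[0,0,0],[0,0,0]], "claw": [0,0,0,0,0,0,0,0,0,0]}}

```text
time_s: 28.3
tcp_pos: [0.4857, 0.1002, 0.2738]
eef_rot: [-180.0, 0.0, -97.2]
contact_force: [-0.7, 1.2, -0.1]
gripper_width: 0.0098
gripper_force: 25.0
```

```bash
python3 st.py
```

```text
seat rel pin_nom mm [-0.43 -1.69 12.89] rot [-1.800e+02  1.000e-02 -9.721e+01]
F stand [-0.84  1.11 -0.15] M [ 0.838 -0.117  0.017] w 0.009839551372108143 t 28.3
```

>>> {"op": "jog_arm", "data": {"travel": [[-0.0005,0,0],[-0.001,0,0],[-0.0015,0,0],[-0.0015,0,0],[-0.0015,0,0.0006],[-0.0015,0,0.0012],[-0.0015,0,0.002],[-0.0015,0,0.002],[-0.0015,0,0.002],[-0.0015,0,0.002]], "dr": [[0,0,0],[0,0,0],[0,0,0],[0,0,0],[0,0,0],[0,0,0],[0,0,0],[0,0,0],[0,0,0],[0,0,0]], "claw": [0,0,0,0,0,0,0,0,0,0]}}

```text
time_s: 29.55
tcp_pos: [0.4857, 0.1009, 0.2728]
eef_rot: [-180.0, 0.0, -97.2]
contact_force: [0.6, 0.2, -1.1]
gripper_width: 0.0099
gripper_force: 25.0
```

```bash
python3 st.py
```

```text
seat rel pin_nom mm [-0.43 -0.98 11.9 ] rot [-180.      0.    -97.21]
F stand [ 0.58  0.31 -1.12] M [ 0.111 -0.079  0.02 ] w 0.009916562152674304 t 29.55
```

>>> {"op": "jog_arm", "data": {"travel": [[-0.0004,0,0],[-0.0004,0,0.001],[-0.0004,0,0.002],[-0.0004,0,0.003],[-0.0004,0,0.004],[-0.0004,0,0.005],[-0.0004,0,0.006],[-0.0004,0,0.007],[-0.0004,0,0.008],[-0.0004,0,0.008]], "dr": [[0,0,0],[0,0,0],[0,0,0],[0,0,0],[0,0,0],[0,0,0],[0,0,0],[0,0,0],[0,0,0],[0,0,0]], "claw": [0,0,0,0,0,0,0,0,0,0]}}

```text
time_s: 30.8
tcp_pos: [0.4857, 0.1011, 0.2687]
eef_rot: [180.0, -0.0, -97.2]
contact_force: [-0.3, 0.2, -1.6]
gripper_width: 0.0099
gripper_force: 25.0
```

```bash
python3 st.py
```

```text
seat rel pin_nom mm [-0.45 -0.81  7.81] rot [180.    -0.   -97.21]
F stand [-0.37  0.18 -1.6 ] M [ 0.092 -0.039 -0.013] w 0.009882751704761652 t 30.8
```

>>> {"op": "jog_arm", "data": {"travel": [[0,0,0.002],[0,0,0.0045],[0,0,0.007],[0,0,0.0095],[0,0,0.012],[0,0,0.0145],[0,0,0.017],[0,0,0.0195],[0,0,0.0206],[0,0,0.0206]], "dr": [[0,0,0],[0,0,0],[0,0,0],[0,0,0],[0,0,0],[0,0,0],[0,0,0],[0,0,0],[0,0,0],[0,0,0]], "claw": [0,0,0,0,0,0,0,0,0,0]}}

```text
time_s: 32.05
tcp_pos: [0.4858, 0.1011, 0.2584]
eef_rot: [180.0, -0.0, -97.2]
contact_force: [-0.2, 1.1, -1.8]
gripper_width: 0.0101
gripper_force: 25.0
```

```bash
python3 st.py
```

```text
seat rel pin_nom mm [-0.42 -0.79 -2.45] rot [180.    -0.   -97.21]
F stand [-0.34  1.11 -1.83] M [ 0.117 -0.073  0.049] w 0.010100115358599506 t 32.05
```

>>> {"op": "jog_arm", "data": {"travel": [[0,0,0.0005],[0,0,0.001],[0,0,0.0015],[0,0,0.002],[0,0,0.0025],[0,0,0.003],[0,0,0.0035],[0,0,0.004],[0,0,0.0043],[0,0,0.0043]], "dr": [[0,0,0],[0,0,0],[0,0,0],[0,0,0],[0,0,0],[0,0,0],[0,0,0],[0,0,0],[0,0,0],[0,0,0]], "claw": [0,0,0,0,0,0,0,0,0,0]}}

```text
time_s: 33.3
tcp_pos: [0.4858, 0.1011, 0.2564]
eef_rot: [-180.0, 0.0, -97.2]
contact_force: [-0.6, 0.3, -0.5]
gripper_width: 0.0096
gripper_force: 25.0
```

```bash
python3 st.py
```

```text
seat rel pin_nom mm [-0.38 -0.8  -4.45] rot [-179.99    0.    -97.21]
F stand [-0.64  0.22 -0.46] M [ 0.049  0.132 -0.032] w 0.009585638853925105 t 33.3
```

It's touching home. Releasing, then retreating upward.

>>> {"op": "jog_arm", "data": {"travel": [[0,0,0],[0,0,0],[0,0,0],[0,0,0],[0,0,0],[0,0,0],[0,0,-0.02],[0,0,-0.07],[0,0,-0.12],[0,0,-0.16]], "dr": [[0,0,0],[0,0,0],[0,0,0],[0,0,0],[0,0,0],[0,0,0],[0,0,0],[0,0,0],[0,0,0],[0,0,0]], "claw": [0.13,0.16,0.22,0.3,0.35,0.35,0.35,0.35,0.35,0.35]}}

```text
time_s: 34.55
tcp_pos: [0.486, 0.1011, 0.3382]
eef_rot: [-179.9, 0.0, -97.2]
contact_force: [0.4, -0.2, -1.0]
gripper_width: 0.0303
gripper_force: 0.0
```

```bash
python3 st.py; python3 - <<'E'
from h import *
c=r.capture("scene"); PN=np.array([.4863,.1018,.224])
u,v=map(int,proj(c,PN+[0,0,-.02])); cv2.imwrite("pics/hang.png",cv2.resize(c["pixels"][v-60:v+60,u-60:u+60,::-1],None,fx=5,fy=5,interpolation=cv2.INTER_CUBIC))
t=r.capture("top");
for n,k in(("scene",c),("top",t)):
    P=cloud(k); col=k["pixels"]; m=(abs(P[...,0]-.5815)<.03)&(abs(P[...,1]-.09)<.03)&(P[...,2]>.246)&(P[...,2]<.28)
    print(n,m.sum(),np.round(P[m].mean(0),4) if m.any() else "",np.round(P[m].max(0),3) if m.any() else "")
    m=(abs(P[...,0]-.486)<.04)&(abs(P[...,1]-.10)<.05)&(P[...,2]>.25)&(P[...,2]<.30)
    if m.any(): print("grip",m.sum(),np.round(P[m].mean(0),4),np.round(P[m].max(0),3))
E
```

```text
seat rel pin_nom mm [-0.19 -0.75 77.31] rot [-1.7993e+02  4.0000e-02 -9.7210e+01]
F stand [ 0.38 -0.19 -0.99] M [ 0.076 -0.061  0.018] w 0.03032657419799425 t 34.55
scene 49 [0.578  0.0855 0.2519] [0.592 0.101 0.256]
grip 89 [0.4832 0.0936 0.2724] [0.49  0.114 0.288]
top 23 [0.5759 0.0824 0.2529] [0.589 0.091 0.259]
grip 25 [0.4846 0.0897 0.284 ] [0.489 0.104 0.291]
```

View pics/hang.png

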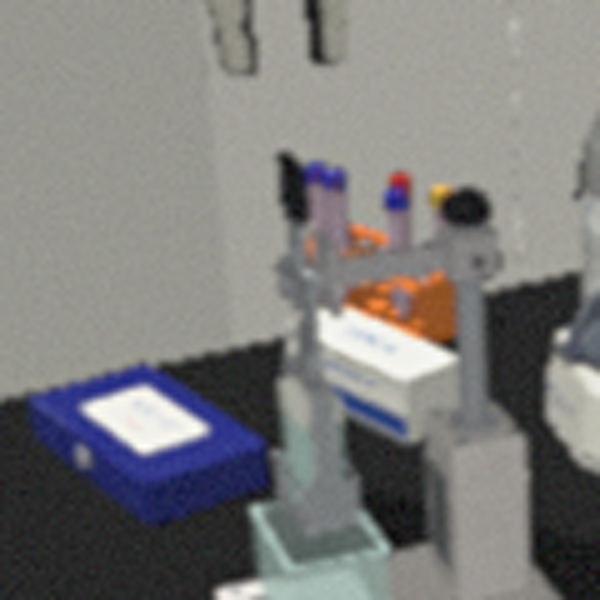

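The carrier hangs upright on the pin: grip at crop (292,185), pin (300,275), dish below, fingers clear. Going to the knob with closed fingers.

>>> {"op": "jog_arm", "data": {"travel": [[0,-0.04,0],[0,-0.1,0],[-0.0015,-0.16,0],[-0.0015,-0.1924,0],[-0.0015,-0.1924,0.04],[-0.0015,-0.1924,0.09],[-0.0015,-0.1924,0.12],[-0.0015,-0.1924,0.132],[-0.0015,-0.1924,0.136],[-0.0015,-0.1924,0.136]], "dr": [[0,0,0],[0,0,0],[0,0,0],[0,0,0],[0,0,0],[0,0,0],[0,0,0],[0,0,0],[0,0,0],[0,0,0]], "claw": [0.35,0.35,0.2,0.0,0.0,0.0,0.0,0.0,0.0,0.0], "newtons": 10}}

```text
time_s: 35.9
tcp_pos: [0.5816, 0.0898, 0.269]
eef_rot: [-179.9, 0.0, -97.2]
contact_force: [-1.3, -0.0, -0.0]
gripper_width: 0.0006
gripper_force: 0.0
```

```bash
python3 st.py
```

```text
seat rel pin_nom mm [9.605e+01 7.000e-02 8.100e+00] rot [-1.7995e+02  2.0000e-02 -9.7200e+01]
F stand [-1.27 -0.21 -0.02] M [ 0.042 -0.101  0.004] w 0.000552727834590978 t 35.9
```

Pressing slowly from z ≈ 0.269.

>>> {"op": "jog_arm", "data": {"travel": [[0,0,0.003],[0,0,0.006],[0,0,0.009],[0,0,0.012],[0,0,0.015],[0,0,0.018],[0,0,0.021],[0,0,0.024],[0,0,0.027],[0,0,0.03]], "dr": [[0,0,0],[0,0,0],[0,0,0],[0,0,0],[0,0,0],[0,0,0],[0,0,0],[0,0,0],[0,0,0],[0,0,0]], "claw": [0,0,0,0,0,0,0,0,0,0]}}

```text
time_s: 37.15
tcp_pos: [0.5816, 0.0897, 0.2561]
eef_rot: [-179.9, 0.0, -97.2]
contact_force: [-8.2, -0.4, 16.4]
gripper_width: 0.0011
gripper_force: 7.8
```

>>> {"op": "jog_arm", "data": {"travel": [[0,0,0.003],[0,0,0.006],[0,0,0.009],[0,0,0.012],[0,0,0.015],[0,0,0.018],[0,0,0.021],[0,0,0.024],[0,0,0.027],[0,0,0.03]], "dr": [[0,0,0],[0,0,0],[0,0,0],[0,0,0],[0,0,0],[0,0,0],[0,0,0],[0,0,0],[0,0,0],[0,0,0]], "claw": [0,0,0,0,0,0,0,0,0,0]}}

```text
time_s: 38.4
tcp_pos: [0.5816, 0.0897, 0.2411]
eef_rot: [-179.9, 0.0, -97.2]
contact_force: [-7.2, 1.0, 17.2]
gripper_width: 0.0003
gripper_force: 7.9
```

```bash
python3 st.py; python3 - <<'E'
from h import *
c=r.capture("scene"); PN=np.array([.4863,.1018,.21])
u,v=map(int,proj(c,PN+[0.02,0,-.04])); cv2.imwrite("pics/dip.png",cv2.resize(c["pixels"][v-70:v+60,u-65:u+65,::-1],None,fx=4.5,fy=4.5,interpolation=cv2.INTER_CUBIC))
E
```

```text
seat rel pin_nom mm [ 9.603e+01 -9.000e-02 -1.975e+01] rot [-1.7985e+02  4.0000e-02 -9.7170e+01]
F stand [-7.28  0.06 17.2 ] M [ 0.449  2.754 -0.059] w 0.0002964297380566844 t 38.4
```

View pics/dip.png

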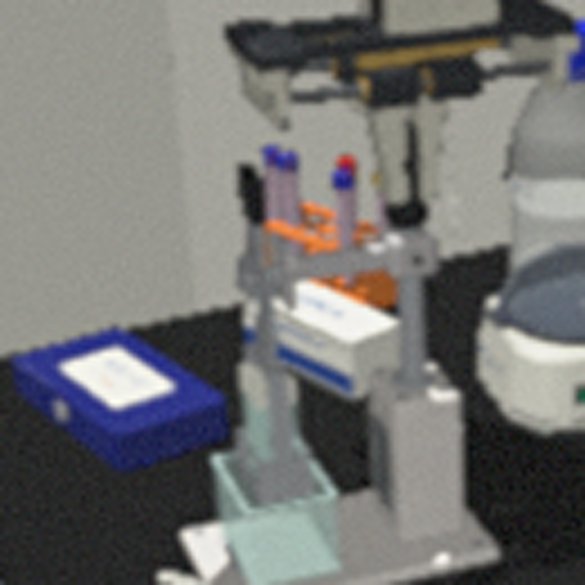

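The lift is moving down with the carrier upright, and the cage is entering the dish opening cleanly (crop (275,490)).

>>> {"op": "jog_arm", "data": {"travel": [[0,0,0.003],[0,0,0.006],[0,0,0.009],[0,0,0.012],[0,0,0.015],[0,0,0.018],[0,0,0.021],[0,0,0.024],[0,0,0.027],[0,0,0.03]], "dr": [[0,0,0],[0,0,0],[0,0,0],[0,0,0],[0,0,0],[0,0,0],[0,0,0],[0,0,0],[0,0,0],[0,0,0]], "claw": [0,0,0,0,0,0,0,0,0,0]}}

```text
time_s: 39.7
tcp_pos: [0.5816, 0.0897, 0.2261]
eef_rot: [-179.9, 0.0, -97.2]
contact_force: [-7.3, 1.0, 16.3]
gripper_width: 0.0003
gripper_force: 7.9
```

>>> {"op": "jog_arm", "data": {"travel": [[0,0,0.003],[0,0,0.006],[0,0,0.009],[0,0,0.012],[0,0,0.015],[0,0,0.018],[0,0,0.021],[0,0,0.024],[0,0,0.027],[0,0,0.03]], "dr": [[0,0,0],[0,0,0],[0,0,0],[0,0,0],[0,0,0],[0,0,0],[0,0,0],[0,0,0],[0,0,0],[0,0,0]], "claw": [0,0,0,0,0,0,0,0,0,0]}}

```text
time_s: 40.95
tcp_pos: [0.5815, 0.0897, 0.211]
eef_rot: [-179.9, 0.0, -97.2]
contact_force: [-7.2, 0.4, 15.9]
gripper_width: 0.0006
gripper_force: 7.9
```

Next 4 mm, at 0.4 mm per row, then hold.

>>> {"op": "jog_arm", "data": {"travel": [[0,0,0.001],[0,0,0.002],[0,0,0.003],[0,0,0.004],[0,0,0.005],[0,0,0.006],[0,0,0.007],[0,0,0.008],[0,0,0.008],[0,0,0.008]], "dr": [[0,0,0],[0,0,0],[0,0,0],[0,0,0],[0,0,0],[0,0,0],[0,0,0],[0,0,0],[0,0,0],[0,0,0]], "claw": [0,0,0,0,0,0,0,0,0,0]}}

```text
time_s: 42.2
tcp_pos: [0.5815, 0.0897, 0.2069]
eef_rot: [-179.9, 0.0, -97.2]
contact_force: [-7.4, 0.6, 15.9]
gripper_width: 0.0006
gripper_force: 7.6
```

```bash
python3 st.py
```

```text
seat rel pin_nom mm [ 9.601e+01 -9.000e-02 -5.400e+01] rot [-1.7988e+02  3.0000e-02 -9.7170e+01]
F stand [-7.44 -0.3  15.88] M [3.470e-01 2.646e+00 2.000e-03] w 0.0005515914811643332 t 42.2
```

>>> {"op": "jog_arm", "data": {"travel": [[0,0,0.0005],[0,0,0.001],[0,0,0.0015],[0,0,0.002],[0,0,0.0025],[0,0,0.003],[0,0,0.003],[0,0,0.003],[0,0,0.003],[0,0,0.003]], "dr": [[0,0,0],[0,0,0],[0,0,0],[0,0,0],[0,0,0],[0,0,0],[0,0,0],[0,0,0],[0,0,0],[0,0,0]], "claw": [0,0,0,0,0,0,0,0,0,0]}}

```text
time_s: 43.45
tcp_pos: [0.5816, 0.0897, 0.2054]
eef_rot: [-179.9, 0.0, -97.2]
contact_force: [-7.5, 0.9, 16.8]
gripper_width: 0.0005
gripper_force: 7.7
```

>>> {"op": "jog_arm", "data": {"travel": [[0,0,0.0004],[0,0,0.0008],[0,0,0.0008],[0,0,0.0008],[0,0,0.0008],[0,0,0.0008],[0,0,0.0008],[0,0,0.0008],[0,0,0.0008],[0,0,0.0008]], "dr": [[0,0,0],[0,0,0],[0,0,0],[0,0,0],[0,0,0],[0,0,0],[0,0,0],[0,0,0],[0,0,0],[0,0,0]], "claw": [0,0,0,0,0,0,0,0,0,0]}}

```text
time_s: 44.7
tcp_pos: [0.5816, 0.0897, 0.205]
eef_rot: [-179.9, 0.0, -97.2]
contact_force: [-6.9, 0.7, 15.6]
gripper_width: 0.0004
gripper_force: 7.7
```

>>> {"op": "jog_arm", "data": {"travel": [[0,0,0.0004],[0,0,0.0008],[0,0,0.0008],[0,0,0.0008],[0,0,0.0008],[0,0,0.0008],[0,0,0.0008],[0,0,0.0008],[0,0,0.0008],[0,0,0.0008]], "dr": [[0,0,0],[0,0,0],[0,0,0],[0,0,0],[0,0,0],[0,0,0],[0,0,0],[0,0,0],[0,0,0],[0,0,0]], "claw": [0,0,0,0,0,0,0,0,0,0]}}

```text
time_s: 45.95
tcp_pos: [0.5816, 0.0897, 0.2046]
eef_rot: [-179.9, 0.0, -97.2]
contact_force: [-7.4, 0.7, 16.6]
gripper_width: 0.0005
gripper_force: 7.7
```

>>> {"op": "jog_arm", "data": {"travel": [[0,0,0.0004],[0,0,0.0006],[0,0,0.0006],[0,0,0.0006],[0,0,0.0006],[0,0,0.0006],[0,0,0.0006],[0,0,0.0006],[0,0,0.0006],[0,0,0.0006]], "dr": [[0,0,0],[0,0,0],[0,0,0],[0,0,0],[0,0,0],[0,0,0],[0,0,0],[0,0,0],[0,0,0],[0,0,0]], "claw": [0,0,0,0,0,0,0,0,0,0]}}

```text
time_s: 47.2
tcp_pos: [0.5816, 0.0897, 0.2043]
eef_rot: [-179.9, 0.0, -97.2]
contact_force: [-8.0, -0.8, 16.5]
gripper_width: 0.0006
gripper_force: 7.7
```

>>> {"op": "jog_arm", "data": {"travel": [[0,0,0.0004],[0,0,0.0006],[0,0,0.0006],[0,0,0.0006],[0,0,0.0006],[0,0,0.0006],[0,0,0.0006],[0,0,0.0006],[0,0,0.0006],[0,0,0.0006]], "dr": [[0,0,0],[0,0,0],[0,0,0],[0,0,0],[0,0,0],[0,0,0],[0,0,0],[0,0,0],[0,0,0],[0,0,0]], "claw": [0,0,0,0,0,0,0,0,0,0]}}

```text
time_s: 48.45
tcp_pos: [0.5815, 0.0897, 0.204]
eef_rot: [-179.9, 0.0, -97.2]
contact_force: [-7.3, 0.6, 15.9]
gripper_width: 0.0003
gripper_force: 7.7
```

>>> {"op": "jog_arm", "data": {"travel": [[0,0,0.0004],[0,0,0.0006],[0,0,0.0006],[0,0,0.0006],[0,0,0.0006],[0,0,0.0006],[0,0,0.0006],[0,0,0.0006],[0,0,0.0006],[0,0,0.0006]], "dr": [[0,0,0],[0,0,0],[0,0,0],[0,0,0],[0,0,0],[0,0,0],[0,0,0],[0,0,0],[0,0,0],[0,0,0]], "claw": [0,0,0,0,0,0,0,0,0,0]}}

```text
time_s: 49.7
tcp_pos: [0.5816, 0.0897, 0.2037]
eef_rot: [-179.9, 0.0, -97.2]
contact_force: [-7.8, -0.2, 15.8]
gripper_width: 0.0006
gripper_force: 7.7
```

>>> {"op": "jog_arm", "data": {"travel": [[0,0,0.0004],[0,0,0.0008],[0,0,0.0008],[0,0,0.0008],[0,0,0.0008],[0,0,0.0008],[0,0,0.0008],[0,0,0.0008],[0,0,0.0008],[0,0,0.0008]], "dr": [[0,0,0],[0,0,0],[0,0,0],[0,0,0],[0,0,0],[0,0,0],[0,0,0],[0,0,0],[0,0,0],[0,0,0]], "claw": [0,0,0,0,0,0,0,0,0,0]}}

```text
time_s: 50.95
tcp_pos: [0.5816, 0.0897, 0.2034]
eef_rot: [-179.9, 0.0, -97.2]
contact_force: [-7.6, 0.8, 16.7]
gripper_width: 0.0008
gripper_force: 8.0
```

>>> {"op": "jog_arm", "data": {"travel": [[0,0,0.0004],[0,0,0.0006],[0,0,0.0006],[0,0,0.0006],[0,0,0.0006],[0,0,0.0006],[0,0,0.0006],[0,0,0.0006],[0,0,0.0006],[0,0,0.0006]], "dr": [[0,0,0],[0,0,0],[0,0,0],[0,0,0],[0,0,0],[0,0,0],[0,0,0],[0,0,0],[0,0,0],[0,0,0]], "claw": [0,0,0,0,0,0,0,0,0,0]}}

```text
time_s: 52.2
tcp_pos: [0.5816, 0.0897, 0.2034]
eef_rot: [-179.9, 0.0, -97.2]
contact_force: [-8.9, 1.2, 18.2]
gripper_width: 0.0003
gripper_force: 8.8
```

It has stopped at 0.2034 with the force rising, so that's the end stop. Retreating.

>>> {"op": "jog_arm", "data": {"travel": [[0,0,-0.004],[0,0,-0.02],[0,0,-0.05],[0,0,-0.1],[0,0,-0.15],[0,0,-0.2],[0,0,-0.2],[0,0,-0.2],[0,0,-0.2],[0,0,-0.2]], "dr": [[0,0,0],[0,0,0],[0,0,0],[0,0,0],[0,0,0],[0,0,0],[0,0,0],[0,0,0],[0,0,0],[0,0,0]], "claw": [0,0,0,0,0,0,0,0,0,0]}}

```text
time_s: 53.45
tcp_pos: [0.5811, 0.0896, 0.2998]
eef_rot: [179.9, -0.0, -97.2]
contact_force: [0.2, -0.8, 0.4]
gripper_width: 0.0005
gripper_force: 0.0
```

```bash
python3 st.py; python3 - <<'E'
from h import *
c=r.capture("scene"); PN=np.array([.4863,.1018,.164])
P=cloud(c); m=(abs(P[...,0]-.5815)<.03)&(abs(P[...,1]-.09)<.03)&(P[...,2]>.18)&(P[...,2]<.23)&(c["pixels"].max(-1)<70); print("knob",np.round(P[m].max(0),3))
u,v=map(int,proj(c,PN+[0.02,0,-.02])); cv2.imwrite("pics/end.png",cv2.resize(c["pixels"][v-65:v+65,u-65:u+65,::-1],None,fx=4.5,fy=4.5,interpolation=cv2.INTER_CUBIC))
E
```

```text
seat rel pin_nom mm [95.57 -0.19 38.87] rot [ 1.7994e+02 -4.0000e-02 -9.7220e+01]
F stand [ 0.27 -0.8   0.36] M [ 0.039 -0.033 -0.022] w 0.0005277815198305218 t 53.45
knob [0.593 0.097 0.203]
```

View pics/end.png

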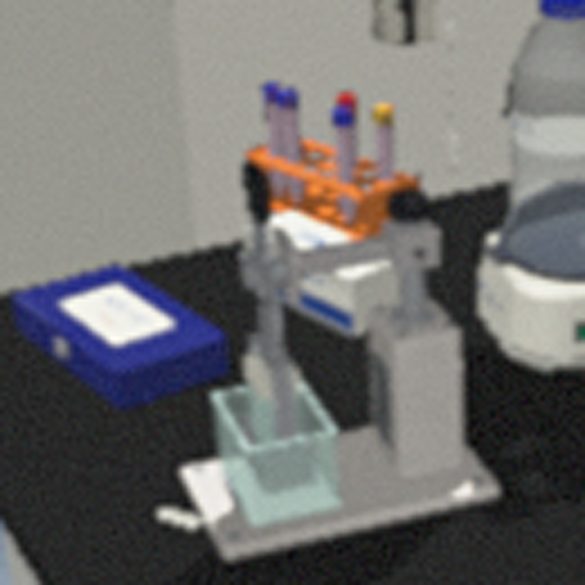

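The carrier hangs upright with its cage in the dish (crop (280,450)). The knob is down, and the arm is clear.

```bash
python3 -c "
from plant import r
print(r.close_job())"
```

```text
the job is handed in; nothing more can be done
None
```

The carrier hangs upright on the pin with its slides in the glass dish, the lift is down at its stop, the arm is clear, and the job was handed in at about 53.5 s; no verdict came back.

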